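Set a chipper counter-knife against the stops of a magnetic chuck

ROBOT

A 6-joint arm with a two-finger parallel gripper is mounted at the origin on the work surface. World frame = base frame: x ahead of the robot, y to its left, z up, the work surface at z = 0. Lengths are in m, angles in degrees, forces in N, time in s.
With the tool pointing down it reaches from about 0.35 to 0.875 m from the base axis. Payload 4.2 kg.
Tool frame: the origin (TCP) lies on the front face of the gripper's body, between the roots of the fingers; the fingertips stand 70 mm ahead of it and the grasp point (between the pads) lies 51 mm ahead of it; z points along the fingers, y is the line along which they close (so a half turn about z gives the same grasp; the last joint's range is limited). The gripper opens to 87 mm and grips with 3 to 60 N. Pads are 19 mm wide; open, the fingers measure 117 mm over their backs; the gripper's body (75 mm by 190 mm) begins 51 mm behind the grasp point.
Start: joints at [81.051, 22.042, 0.453, 0, -68.411, -14.817], TCP at [0.252, 0.572, 0.292] pointing down, gripper open.
Joint ranges: [-179.83, 179.83], [-69.29, 118.12], [-61.27, 80.66], [-181.25, 117.63], [-171.15, -9.14], [-177.46, 177.46]. Speed limits (degrees/s): [159.86, 159.86, 180, 180, 180, 180].

INTERFACE

Orientations are given as a 3x3 rotation matrix whose columns are the frame's x, y, z axes.
In Python, from station import r gives the robot as it stands.
- The arm moves only by the shell command python3 -m pendant 'ROWS' [OPENING]. ROWS is JSON, a list of rows, each a list of 2 entries, a list of its own where there are three numbers: the shift along the tool's x, y, z in mm, then the turn, a rotation vector about the tool's x, y, z in rad. A call has 1 to 10 rows; each row is the pose to reach, as a shift and turn from the pose commanded when the call began, along the tool's axes at that moment; what a row does not reach only later rows make up. A row lasts 1/10 s, in which the tool goes at most 50 mm and 8.59 degrees, less where a joint would pass 70% of its speed; a pose out of reach is approached as far as the arm can. A call with a gripper value outside its range is refused whole. OPENING is the opening, from 0 (shut) to 1 (fully open), set as the call begins (- or left out, the last holds). The fingers move at their own pace and stop on an object; the grip force is fixed at half the most. Time passes only in rows, so rows that repeat a pose let the fingers close. It gives the time, the measured TCP pose, the force, the opening and the grip force at its end, in the units of the state.
- r.sense(): the state, without advancing time (a new reading comes with each control period).
- r.capture(name): name is "scene" or "top"; returns a dict with "frame" (400x640x3 uint8, red, green, blue), "vertical_fov" (degrees; the focal length in pixels is half the picture's height over the tangent of half this angle, whatever the lens; pixels are square), "cx", "cy" (the principal point, pixels), "rvec" (rotation vector, rad) and "tvec" (3), from world to camera coordinates, as OpenCV has them. Camera axes: x right, y down, z forward; pixel columns grow to the right and rows downward; lengths in m; the calibration is good to about 2 mm. A picture is of the moment at which its call begins. There is no depth.
- r.finish_job(): hands the job in; it is judged then, once.
The state is a dict: "time_s": time; "joints": joint angles; "joint_velocities": joint speeds; "effort": joint torques, N m; "tcp_pos": TCP position; "ee_rot": TCP orientation; "wrist_force": force on the tool from outside, world axes, zero at the start; "moment": the same for the moment, N m; "gripper_width": opening from 0.0 (shut) to 1.0 (fully open); "gripper_force": force on a finger pad.
Only numpy, scipy, OpenCV 4.12 (cv2) and the standard library are available. Lean on these libraries where they do the work, as an engineer would, in place of code of your own. Each camera call takes 0.05 s, during which the arm holds its last target. There are 200 camera calls.

TASK

Set up the bright steel counter-knife that lies on the magnetic chuck for dressing: with your fingertips slide it over the chuck's face until its long edge lies flush along the back rail and its left end is up against the end stop, then push the red-knobbed magnet lever at the chuck's right end all the way over, away from the robot, to its far stop. Only push: do not lift the knife, do not throw the lever before the knife is against both stops, and leave the other things on the bench where they are.

Things in the scene. Friction and masses are not known exactly. Their poses are not given: they have to be found in the camera images.
- counter_knife: the work: a bright flat steel bar, blunt square edges, two bolt holes, 50 (its x) x 160 (its y) x 12 mm thick, 0.6-0.9 kg, loose on the chuck's face, magnet off; a few newtons slide it. Origin: centre of its underside. Against both stops the origin is at x +50, y +70, z 70 mm in the chuck's frame, its y axis along the chuck's
- chuck: magnetic chuck clamped to the bench: steel block 150 (its x) x 300 (its y) x 70 mm tall, flat striped top face. Origin: centre of its underside; x away from the robot (give or take its yaw), y to the left. Face open at front and right. Clamps up to 33 mm high reach 125 mm from its centre line in front and behind. The magnet's pull is not simulated: the knife still slides with the lever on
- back_rail (a point): middle of the back rail's inner face at the level of the chuck's top face: x +75, y 0, z 70 mm in the chuck's frame. The rail runs along the whole far long side, is 10 mm thick and stands 10 mm above the face
- end_stop (a point): point on the inner face of the end stop at the chuck's left end, level with the top face: x +50, y +150, z 70 mm in the chuck's frame. The stop is a plate 9 mm thick, from x -15 to +85 mm, standing 10 mm above the face
- magnet_lever (a joint): magnet lever at the chuck's right end, rad: 0 off, leaning 0.85 rad from vertical towards the robot; 1.7 on, at its far stop, leaning 0.85 rad the other way (chuck's +x). Starts at 0 to 0.25. Axis parallel to the chuck's y through x -30, z 36 mm; a 12 mm round rod in the plane y -184 mm, ending in a ball knob. About 4 N at the knob moves it; it stays where left
- lever_knob (a point): centre of the lever's red ball knob, 28 mm across, 105 mm from the lever's axis
- worn_knife: bystander: a second, brown, worn counter-knife lying flat on the bench (NOT the one to set up), 50 x 160 x 12 mm, origin at the centre of its underside
- grinding_disc: bystander: a dark grinding disc with an orange label, 125 mm across, 6 mm thick, flat on the bench, origin under its centre
- swarf_brush: bystander: a wooden bench brush with black bristles, 150 x 30 x 33 mm, lying on its bristles, origin under its centre, length along its x
- dressing_stick: bystander: a grey-green abrasive dressing stick, 25 x 120 x 25 mm, lying on the bench in front of the chuck, origin under its centre, length along its y
- bolt_a: bystander: a steel bolt standing on its head beyond the chuck's left (+y) end, 21 mm across the head, 44 mm tall, origin under its centre
- bolt_b: bystander: the second such bolt, standing near the first
- screwdriver: bystander: a screwdriver with a red handle lying on the black rubber mat at the left, about 200 mm long
- spray_can: bystander: a spray can, 60 mm across, 180 mm tall, standing at the far left, origin under its centre
Things that resemble listed ones, but are neither listed nor needed, are in the scene too. Of the things like the counter_knife, leave any that is pink; of the rest the smaller one is meant.

How it is judged:
By the outcome, as a careful person would: the job done as asked, in the order asked, and still so for the second after the job is handed in, with the robot touching nothing.
It also fails if it takes over 72 s, if anything falls off the work surface, if the arm or the gripper's body presses on something with over 40 N, if the wrist force passes 120 N, or if a joint passes its speed limit or range.

## Working session

There is one attempt and no reset: what is moved stays moved. The work goes in short steps, Python scripts to look and compute and a shell command to move; the robot and the scene stay as the last step left them, time stands still between calls to the robot, and variables do not carry over. Pictures are saved under pics/ and viewed, at most 10 in all, crops included, and the job is handed in when it is done.

```bash
mkdir -p pics; cat > h.py <<'E'
import numpy as np, cv2
from station import r
def cap(n,fn=None):
    c=r.capture(n); 
    if fn: cv2.imwrite('pics/'+fn,c['frame'][:,:,::-1])
    return c
def K(c):
    f=200/np.tan(np.radians(c['vertical_fov'])/2)
    return np.array([[f,0,c['cx']],[0,f,c['cy']],[0,0,1]])
def ray(c,uv,z):
    R=cv2.Rodrigues(np.array(c['rvec'],float))[0]; t=np.array(c['tvec'],float).ravel()
    o=-R.T@t; uv=np.atleast_2d(np.array(uv,float))
    d=(np.linalg.inv(K(c))@np.c_[uv,np.ones(len(uv))].T).T@R
    return o+d*((z-o[2])/d[:,2])[:,None]
def proj(c,P):
    return cv2.projectPoints(np.atleast_2d(np.array(P,float)),np.array(c['rvec'],float),np.array(c['tvec'],float),K(c),None)[0][:,0]
E
python3 - <<'E'
from h import *
for n in('scene','top'):
    c=cap(n,n+'0.png'); print(n,c['vertical_fov'],c['cx'],c['cy'],c['rvec'],c['tvec'],[k for k in c])
s=r.sense(); print(s['ee_rot'],s['tcp_pos'],s['wrist_force'])
E
```

```text
scene 50.10077457437886 321.4312953004492 204.36747722424016 [ 1.11089237  2.459831   -0.92637325] [ 0.26210699 -0.27613585  1.56754967] ['frame', 'vertical_fov', 'cx', 'cy', 'rvec', 'tvec']
top 46.95295122633401 317.821768707132 195.7980474306114 [ 2.18030841 -2.15293089  0.08212859] [0.0967783  0.54300004 1.42171824] ['frame', 'vertical_fov', 'cx', 'cy', 'rvec', 'tvec']
[[ 9.15134793e-01 -4.03147403e-01 -6.94193068e-04]
 [-4.03147985e-01 -9.15132922e-01 -1.85424337e-03]
 [ 1.12254468e-04  1.97674516e-03 -9.99998040e-01]] [0.25169525 0.57163093 0.29127184] [-0.03324528  0.42320799 -0.75762914]
```

View pics/scene0.png

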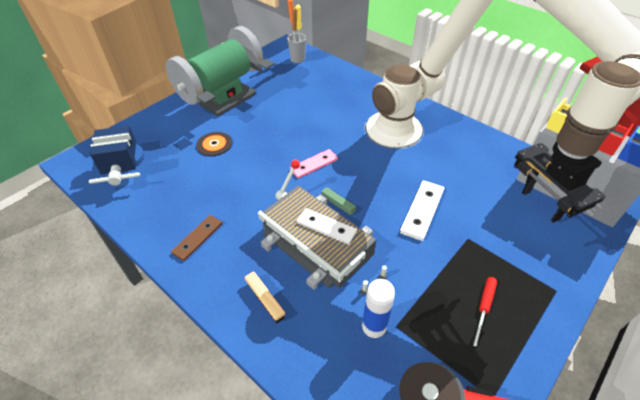

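View pics/top0.png

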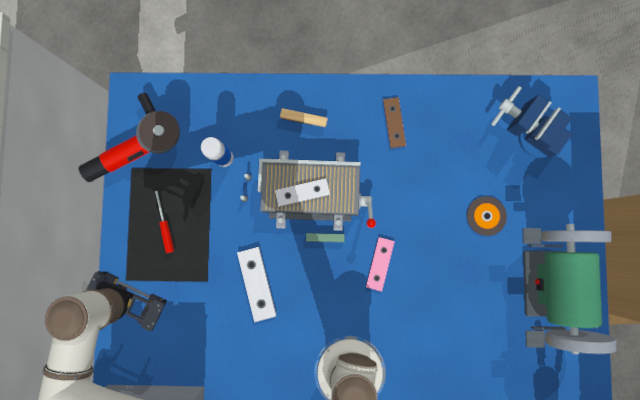

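Both views show four lookalikes. Top-view pixels are: the bright bar on the chuck (302,192), a larger white bar on the bench (256,284), a pink bar (380,263), and the brown worn knife (394,122). The small bright bar on the chuck is the one meant. The lever knob is at (371,223). Next I'll check the choice in a close crop.

```bash
python3 - <<'E'
from h import *
a=cv2.imread('pics/top0.png')[140:250,230:390]; b=cv2.imread('pics/scene0.png')[150:300,240:400]
cv2.imwrite('pics/crop.png',np.vstack([cv2.resize(a,None,fx=5,fy=5,interpolation=2)])[:550])
E
```

```text
(no output)
```

View pics/crop.png

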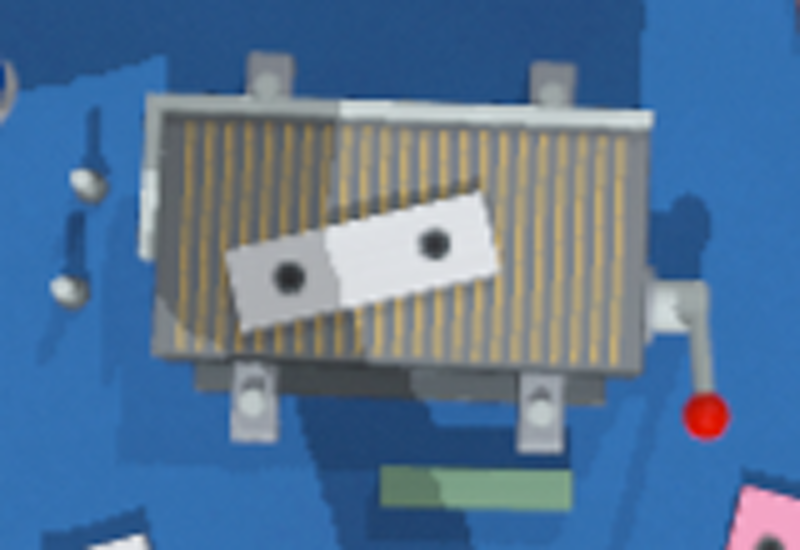

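The close crop confirms it: a bright bar with two holes, skewed on the striped face, its right end nearer the rail. The knob is at crop (706,416), the rail along the top edge, and the end stop on the left.

```bash
python3 - <<'E'
from h import *
import pickle
c=cap('top'); p=lambda l:(np.array(l,float)+0)/5+[230,140]-0.4
k=ray(c,p([(227,252),(482,192),(499,272),(242,332)]),.082); print('knife',k.round(3),k.mean(0).round(4))
ro=ray(c,p([(148,96),(653,112)]),.08); print('rail outer',ro.round(4))
ri=ray(c,p([(165,114),(651,128)]),.08); print('rail inner top',ri.round(4))
fr=ray(c,p([(153,355),(640,373)]),.07); print('front',fr.round(4))
yaws=[np.degrees(np.arctan2(-(v[0]-v[1])[0],(v[0]-v[1])[1])) for v in(ro,ri,fr)];print(yaws)
yaw=np.radians(np.mean(yaws)); R=np.array([[np.cos(yaw),-np.sin(yaw)],[np.sin(yaw),np.cos(yaw)]])
# chuck origin from front corners(-75,+-150), rail outer corners (85, +159/-150)
es=[fr[0,:2]-R@[-.075,.15],fr[1,:2]-R@[-.075,-.15],ro[0,:2]-R@[.085,.159],ro[1,:2]-R@[.085,-.15],(ri[1,:2]-R@[.075,-.15])]
print(np.round(es,4)); o=np.mean(es,0)
print('chuck',o,np.degrees(yaw)); print('knife in chuck',((k[:,:2]-o)@R).round(4))
kn=ray(c,p([(706,416)]),.11); print('knob',kn,(kn[:,:2]-o)@R)
for nm,q,z in(('stick',(476,488),.025),('boltA',(86,182),.044),('boltB',(68,290),.044)):
  w=ray(c,p([q]),z); print(nm,w.round(3),((w[:,:2]-o)@R).round(3))
E
```

```text
knife [[0.553 0.233 0.082]
 [0.591 0.079 0.082]
 [0.542 0.068 0.082]
 [0.504 0.222 0.082]] [0.5476 0.1504 0.082 ]
rail outer [[ 0.6481  0.2833  0.08  ]
 [ 0.6415 -0.0248  0.08  ]]
rail inner top [[ 0.6371  0.2726  0.08  ]
 [ 0.6316 -0.0236  0.08  ]]
front [[ 0.4903  0.2777  0.07  ]
 [ 0.4831 -0.0185  0.07  ]]
[np.float64(-1.2210075930893363), np.float64(-1.046825899498039), np.float64(-1.402479937501173)]
[[0.5621 0.1261]
 [0.5613 0.1299]
 [0.5597 0.1261]
 [0.5597 0.127 ]
 [0.5599 0.1279]]
chuck [0.56052651 0.12741433] -1.223437810029516
knife in chuck [[-0.0101  0.105 ]
 [ 0.0315 -0.0481]
 [-0.0168 -0.06  ]
 [-0.0583  0.0938]]
knob [[ 0.45616131 -0.05452339  0.11      ]] [[-0.10045678 -0.18412459]]
stick [[0.412 0.08  0.025]] [[-0.147 -0.05 ]]
boltA [[0.6   0.326 0.044]] [[0.035 0.199]]
boltB [[0.532 0.335 0.044]] [[-0.033  0.207]]
```

```bash
python3 -m pendant '[[[370,295,90],[0,0,-0.394]],[[370,295,90],[0,0,-0.394]],[[370,295,90],[0,0,-0.394]],[[370,295,90],[0,0,-0.394]],[[370,295,90],[0,0,-0.394]],[[370,295,90],[0,0,-0.394]],[[370,295,90],[0,0,-0.394]],[[370,295,90],[0,0,-0.394]],[[370,295,90],[0,0,-0.394]],[[370,295,90],[0,0,-0.394]]]' 1
cat >> h.py <<'E'
O=np.array([.5605,.1274]); YAW=np.radians(-1.22)
RC=np.array([[np.cos(YAW),-np.sin(YAW)],[np.sin(YAW),np.cos(YAW)]])
def rep():
    s=r.sense(); p=np.array(s['tcp_pos']); E=np.array(s['ee_rot'])
    print('t',round(s['time_s'],2),'chuck xy mm',(RC.T@(p[:2]-O)*1000).round(1),'tip z',round(p[2]*1000-70,1),'yaw vs chuck',round(np.degrees(np.arctan2(E[1,0],E[0,0])-YAW),2),'F',np.round(s['wrist_force'],1),'w',round(s['gripper_width'],2),'tilt',E[:2,2].round(4))
if __name__=='__main__': rep()
E
python3 h.py
```

```text
time_s: 1.15
tcp_pos: [0.4719, 0.1501, 0.2015]
ee_rot: [[1.0, -0.023, -0.001], [-0.023, -1.0, -0.001], [-0.001, 0.001, -1.0]]
wrist_force: [0.2, 0.3, -0.3]
gripper_width: 1.001
gripper_force: 0.0
t 1.15 chuck xy mm [-89.1  20.8] tip z 131.5 yaw vs chuck -0.09 F [ 0.2  0.3 -0.3] w 1.0 tilt [-0.0013 -0.0008]
```

```bash
python3 -m pendant '[[[0,-2,40],[0,0,0]],[[0,-2,56],[0,0,0]],[[0,-2,56],[0,0,0]],[[8,-2,56],[0,0,0]],[[16,-2,56],[0,0,0]],[[24,-2,56],[0,0,0]],[[30,-2,56],[0,0,0]],[[36,-2,56],[0,0,0]],[[42,-2,56],[0,0,0]],[[46,-2,56],[0,0,0]]]'; python3 h.py
python3 - <<'E'
from h import *
c=cap('top')['frame'][120:270,220:420]; d=cap('scene')['frame'][150:300,230:430]
cv2.imwrite('pics/p1.png',cv2.resize(np.hstack([c,d]),None,fx=2,fy=2)[:,:,::-1])
E
```

```text
time_s: 2.15
tcp_pos: [0.518, 0.1542, 0.1463]
ee_rot: [[1.0, -0.02, -0.0], [-0.02, -1.0, 0.0], [-0.0, -0.0, -1.0]]
wrist_force: [-4.8, 2.0, 1.7]
gripper_width: 0.999
gripper_force: 2.1
t 2.15 chuck xy mm [-43.1  25.9] tip z 76.3 yaw vs chuck 0.05 F [-4.8  2.   1.7] w 1.0 tilt [-0.0001  0.0002]
```

View pics/p1.png

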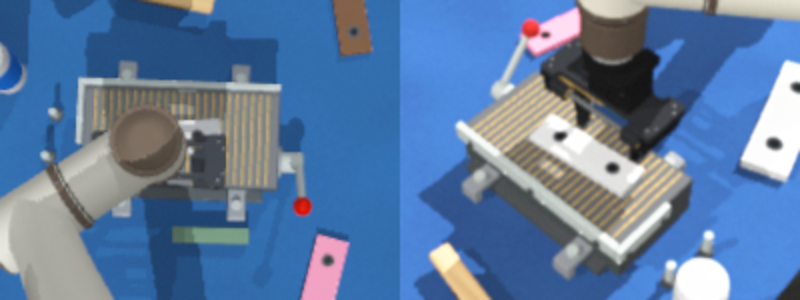

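The view shows the knife turning as the left finger pushes it, and the friction force is about 5 N. I'll continue towards the rail.

```bash
python3 -m pendant '[[[5,0,1],[0,0,0]],[[10,0,1],[0,0,0]],[[15,0,1],[0,0,0]],[[20,0,1],[0,0,0]],[[25,0,1],[0,0,0]],[[30,0,1],[0,0,0]],[[35,0,1],[0,0,0]],[[40,0,1],[0,0,0]],[[45,0,1],[0,0,0]],[[50,0,1],[0,0,0]]]'; python3 -m pendant '[[[2,0,0],[0,0,0]],[[4,0,0],[0,0,0]],[[6,0,0],[0,0,0]],[[7,0,0],[0,0,0]]]'; python3 h.py
```

```text
time_s: 3.25
tcp_pos: [0.5656, 0.1517, 0.145]
ee_rot: [[1.0, -0.022, -0.006], [-0.022, -1.0, -0.003], [-0.006, 0.003, -1.0]]
wrist_force: [-9.2, 0.4, 5.9]
gripper_width: 1.0
gripper_force: 4.2
time_s: 3.65
tcp_pos: [0.5726, 0.1515, 0.145]
ee_rot: [[1.0, -0.022, -0.006], [-0.022, -1.0, -0.003], [-0.006, 0.003, -1.0]]
wrist_force: [-8.9, -0.2, 6.6]
gripper_width: 0.996
gripper_force: 4.3
t 3.65 chuck xy mm [11.5 24.4] tip z 75.0 yaw vs chuck -0.06 F [-8.9 -0.2  6.6] w 1.0 tilt [-0.006  -0.0027]
```

```bash
python3 -m pendant '[[[1,0,-1],[0,0,0]],[[2,0,-1],[0,0,0]],[[3,0,-1],[0,0,0]]]'; python3 -m pendant '[[[1,0,0],[0,0,0]],[[2,0,0],[0,0,0]]]';  python3 h.py
```

```text
time_s: 3.95
tcp_pos: [0.5768, 0.1519, 0.1454]
ee_rot: [[1.0, -0.022, -0.003], [-0.022, -1.0, -0.001], [-0.003, 0.001, -1.0]]
wrist_force: [-4.4, -0.0, 0.0]
gripper_width: 1.002
gripper_force: 3.2
time_s: 4.15
tcp_pos: [0.5772, 0.1519, 0.1453]
ee_rot: [[1.0, -0.023, -0.007], [-0.023, -1.0, -0.002], [-0.007, 0.002, -1.0]]
wrist_force: [-11.6, 1.7, 3.5]
gripper_width: 0.997
gripper_force: 5.7
t 4.15 chuck xy mm [16.1 24.9] tip z 75.3 yaw vs chuck -0.08 F [-11.6   1.7   3.5] w 1.0 tilt [-0.007  -0.0019]
```

```bash
python3 -m pendant '[[[1,0,0],[0,0,0]],[[2,0,0],[0,0,0]],[[2,0,0],[0,0,0]]]'; python3 h.py;  python3 -m pendant '[[[-15,0,0],[0,0,0]],[[-30,0,-30],[0,0,0]],[[-30,0,-50],[0,0,0]]]'; python3 -m pendant '[[[-100,-130,-60],[0,0,0]],[[-200,-100,-100],[0,0,0]],[[-200,0,-100],[0,0,0]],[[-200,0,-100],[0,0,0]],[[-200,0,-100],[0,0,0]]]' 0
python3 - <<'E'
from h import *
c=cap('top')['frame'][140:250,230:390]; d=cap('scene')['frame'][160:300,230:400]
cv2.imwrite('pics/p2.png',np.vstack([cv2.resize(c,(480,330),interpolation=2),cv2.resize(d,(480,270))])[:,:,::-1])
E
python3 h.py
```

```text
time_s: 4.45
tcp_pos: [0.5776, 0.152, 0.1453]
ee_rot: [[1.0, -0.023, -0.01], [-0.023, -1.0, -0.002], [-0.01, 0.003, -1.0]]
wrist_force: [-13.9, 1.8, 5.6]
gripper_width: 0.997
gripper_force: 7.3
t 4.45 chuck xy mm [16.6 24.9] tip z 75.3 yaw vs chuck -0.1 F [-13.9   1.8   5.6] w 1.0 tilt [-0.0105 -0.0024]
time_s: 4.75
tcp_pos: [0.5525, 0.1538, 0.1983]
ee_rot: [[1.0, -0.019, 0.005], [-0.019, -1.0, 0.001], [0.005, -0.001, -1.0]]
wrist_force: [0.4, -0.6, 0.8]
gripper_width: 0.996
gripper_force: 0.0
time_s: 5.25
tcp_pos: [0.3538, 0.1587, 0.2971]
ee_rot: [[1.0, -0.02, 0.005], [-0.02, -1.0, 0.003], [0.005, -0.003, -1.0]]
wrist_force: [-0.7, 1.2, 1.8]
gripper_width: 0.632
gripper_force: 0.0
t 5.35 chuck xy mm [-208.9   25.6] tip z 229.7 yaw vs chuck 0.16 F [0.1 0.1 0.1] w 0.54 tilt [0.0094 0.0087]
```

View pics/p2.png

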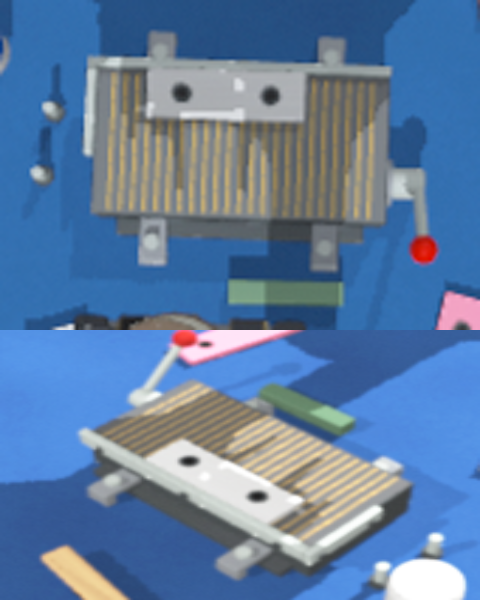

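The knife is flush to the rail, with its left end about 52 mm short of the stop and its right end at chuck y ≈ -62. Next I'll push its right end to the left with the fingers closed.

```bash
python3 -m pendant '[[[259,124,100],[0,0,0]],[[259,124,100],[0,0,0]],[[259,124,100],[0,0,0]],[[259,124,100],[0,0,0]],[[259,124,100],[0,0,0]],[[259,124,100],[0,0,0]],[[259,124,100],[0,0,0]],[[259,124,100],[0,0,0]]]' 0; python3 h.py
```

```text
time_s: 6.15
tcp_pos: [0.6119, 0.0278, 0.1937]
ee_rot: [[1.0, -0.023, 0.0], [-0.023, -1.0, -0.001], [0.0, 0.001, -1.0]]
wrist_force: [0.1, -0.2, 0.2]
gripper_width: 0.005
gripper_force: 0.0
t 6.15 chuck xy mm [ 53.5 -98.5] tip z 123.7 yaw vs chuck -0.08 F [ 0.1 -0.2  0.2] w 0.01 tilt [ 0.0002 -0.0008]
```

```bash
python3 -m pendant '[[[-3,0,30],[0,0,0]],[[-3,0,48],[0,0,0]],[[-3,0,48],[0,0,0]],[[-3,-8,48],[0,0,0]],[[-3,-16,48],[0,0,0]],[[-3,-22,48],[0,0,0]],[[-3,-28,48],[0,0,0]],[[-3,-34,48],[0,0,0]],[[-3,-39,48],[0,0,0]],[[-3,-44,48],[0,0,0]]]'; python3 -m pendant '[[[0,-5,0],[0,0,0]],[[0,-10,0],[0,0,0]],[[0,-15,0],[0,0,0]],[[0,-19,0],[0,0,0]],[[0,-22,0],[0,0,0]]]'; python3 h.py
```

```text
time_s: 7.15
tcp_pos: [0.6081, 0.0716, 0.1488]
ee_rot: [[1.0, -0.02, 0.0], [-0.02, -1.0, -0.003], [0.0, 0.003, -1.0]]
wrist_force: [1.0, -7.5, 4.4]
gripper_width: 0.001
gripper_force: 3.8
time_s: 7.65
tcp_pos: [0.6085, 0.0934, 0.1488]
ee_rot: [[1.0, -0.02, -0.0], [-0.02, -1.0, -0.003], [0.0, 0.003, -1.0]]
wrist_force: [-0.5, -8.4, 4.7]
gripper_width: 0.005
gripper_force: 3.8
t 7.65 chuck xy mm [ 48.7 -33. ] tip z 78.8 yaw vs chuck 0.06 F [-0.5 -8.4  4.7] w 0.01 tilt [-0.     -0.0031]
```

```bash
python3 -m pendant '[[[1,-2,2],[0,0,0]],[[1,-4,2],[0,0,0]],[[1,-5,2],[0,0,0]]]'; python3 -m pendant '[[[0,-1,0],[0,0,0]],[[0,-2,0],[0,0,0]]]'; python3 h.py;python3 -m pendant '[[[0,-1,0],[0,0,0]],[[0,-2,0],[0,0,0]]]'; python3 h.py
```

```text
time_s: 7.95
tcp_pos: [0.6096, 0.0982, 0.1468]
ee_rot: [[1.0, -0.02, -0.0], [-0.02, -1.0, -0.003], [-0.0, 0.003, -1.0]]
wrist_force: [0.1, -8.8, 4.0]
gripper_width: 0.004
gripper_force: 3.9
time_s: 8.15
tcp_pos: [0.6096, 0.1001, 0.1468]
ee_rot: [[1.0, -0.02, -0.0], [-0.02, -1.0, -0.003], [-0.0, 0.003, -1.0]]
wrist_force: [0.3, -7.1, 4.6]
gripper_width: 0.004
gripper_force: 3.9
t 8.15 chuck xy mm [ 49.7 -26.2] tip z 76.8 yaw vs chuck 0.05 F [ 0.3 -7.1  4.6] w 0.0 tilt [-0.0001 -0.0032]
time_s: 8.35
tcp_pos: [0.6096, 0.1021, 0.1468]
ee_rot: [[1.0, -0.021, -0.0], [-0.021, -1.0, -0.003], [-0.0, 0.003, -1.0]]
wrist_force: [0.1, -7.4, 5.3]
gripper_width: 0.003
gripper_force: 3.9
t 8.35 chuck xy mm [ 49.7 -24.2] tip z 76.8 yaw vs chuck 0.04 F [ 0.1 -7.4  5.3] w 0.0 tilt [-0.0002 -0.0032]
```

Not yet against the stop; I'll continue in 1 mm rows.

```bash
for i in 1 2; do python3 -m pendant '[[[0,-1,0],[0,0,0]],[[0,-2,0],[0,0,0]]]' >/dev/null; python3 h.py; done
```

```text
t 8.55 chuck xy mm [ 49.7 -22.2] tip z 76.8 yaw vs chuck 0.04 F [-0.6 -7.5  5.2] w 0.01 tilt [-0.0002 -0.0032]
t 8.75 chuck xy mm [ 49.7 -20.2] tip z 76.8 yaw vs chuck 0.04 F [-0.  -7.7  4.8] w 0.01 tilt [-0.0002 -0.0032]
```

```bash
for i in 1 2 3; do python3 -m pendant '[[[0,-1,0],[0,0,0]],[[0,-2,0],[0,0,0]]]' >/dev/null; python3 h.py; done
```

```text
t 8.95 chuck xy mm [ 49.6 -18.4] tip z 76.8 yaw vs chuck 0.05 F [  1.3 -10.3   4.1] w 0.01 tilt [-0.0004 -0.0035]
t 9.15 chuck xy mm [ 49.7 -18. ] tip z 76.8 yaw vs chuck 0.05 F [  1.7 -15.4   4.4] w 0.0 tilt [-0.0015 -0.0064]
t 9.35 chuck xy mm [ 49.7 -17.8] tip z 76.9 yaw vs chuck 0.04 F [  3.3 -22.5   5.1] w 0.0 tilt [-0.0026 -0.009 ]
```

The stop is reached: force rose to 22 N with no motion. Now I'll back off and re-seat the knife on the rail with the open fingers.

```bash
python3 -m pendant '[[[0,12,0],[0,0,0]],[[0,15,-20],[0,0,0]],[[0,15,-45],[0,0,0]],[[-40,-20,-45],[0,0,0]],[[-70,-55,-45],[0,0,0]],[[-70,-88,-45],[0,0,0]],[[-70,-88,-45],[0,0,0]],[[-70,-88,-45],[0,0,0]]]' - >/dev/null; python3 h.py; python3 -m pendant '[[[0,0,0],[0,0,0]],[[0,0,0],[0,0,0]],[[0,0,0],[0,0,0]],[[0,0,0],[0,0,0]],[[0,0,0],[0,0,0]],[[0,0,0],[0,0,0]],[[0,0,0],[0,0,0]],[[0,0,0],[0,0,0]]]' 1 >/dev/null
python3 - <<'E'
from h import *
cap('top','t3.png')
d=cap('scene')['frame'][160:300,230:400]; c=cv2.imread('pics/t3.png')[140:250,230:390,::-1]
cv2.imwrite('pics/p3.png',np.hstack([cv2.resize(c,(400,275)),cv2.resize(d,(400,275),interpolation=2)])[:,:,::-1])
E
python3 h.py
```

```text
t 10.15 chuck xy mm [-20.7  76.6] tip z 120.6 yaw vs chuck 0.13 F [-0.1 -0.4 -0.1] w 0.01 tilt [0.0006 0.0008]
t 11.05 chuck xy mm [-20.5  75.5] tip z 120.3 yaw vs chuck 0.03 F [-0.   0.  -0.4] w 0.74 tilt [0. 0.]
```

View pics/p3.png

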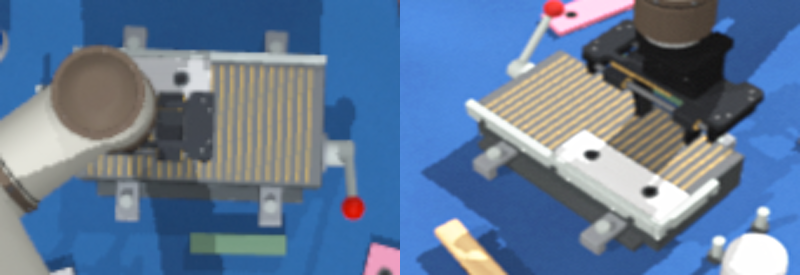

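The knife sits in the corner against both stops. I'll do a light re-seating push on the rail.

```bash
python3 -m pendant '[[[0,5,25],[0,0,0]],[[0,5,45],[0,0,0]],[[0,5,45],[0,0,0]],[[8,5,45],[0,0,0]],[[16,5,45],[0,0,0]],[[24,5,45],[0,0,0]],[[29,5,45],[0,0,0]],[[33,5,45],[0,0,0]],[[36,5,45],[0,0,0]],[[38,5,45],[0,0,0]]]' 1 >/dev/null; python3 h.py; python3 -m pendant '[[[1,0,0],[0,0,0]],[[2,0,0],[0,0,0]]]'>/dev/null; python3 h.py
```

```text
t 12.05 chuck xy mm [16.1 70.2] tip z 75.2 yaw vs chuck -0.05 F [-9.2  2.8  6.7] w 1.0 tilt [-0.0044 -0.001 ]
t 12.25 chuck xy mm [16.3 70.2] tip z 75.1 yaw vs chuck -0.03 F [-12.7   3.8   7.8] w 1.0 tilt [-0.0076 -0.0017]
```

```bash
python3 -m pendant '[[[-12,0,0],[0,0,0]],[[-30,0,-20],[0,0,0]],[[-30,0,-65],[0,0,0]],[[-70,0,-80],[0,0,0]],[[-120,0,-80],[0,0,0]],[[-168,30,-80],[0,0,0]],[[-168,80,-80],[0,0,0]],[[-168,130,-80],[0,0,0]],[[-168,180,-80],[0,0,0]],[[-168,230,-80],[0,0,0]]]' 0 >/dev/null; python3 -m pendant '[[[0,24,0],[0,0,0]],[[0,24,0],[0,0,0]],[[0,24,0],[0,0,0]]]' 0 >/dev/null; python3 h.py
python3 - <<'E'
from h import *
c=cap('top','t4.png'); cap('scene','s4.png')
f=c['frame'].astype(int); m=((f[:,:,0]>150)&(f[:,:,1]<70)&(f[:,:,2]<70)); m[:, :330]=0; m[:,420:]=0
u=np.argwhere(m).mean(0)[::-1] if m.any() else None; print(u, m.sum())
if u is not None: print((ray(c,[u],.114)[:,:2]-O)@RC)
cv2.imwrite('pics/p4.png',cv2.resize(c['frame'][140:260,230:390],None,fx=5,fy=5,interpolation=2)[:,:,::-1])
E
```

```text
t 13.55 chuck xy mm [-148.5 -180.3] tip z 155.4 yaw vs chuck -0.05 F [ 0.3 -0.2 -0.1] w 0.01 tilt [0.0011 0.0001]
[370.8  220.75] 20
[[-0.09458878 -0.1835671 ]]
```

View pics/p4.png

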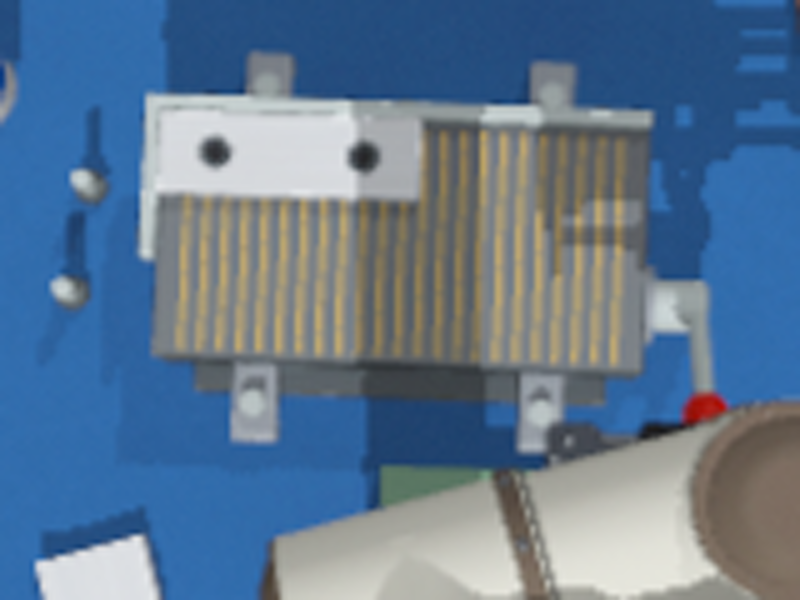

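The knife is in the corner against the rail and the end stop, and the bystanders are unmoved. The lever is still off, with its knob at crop (704,408). Now I'll push the lever.

```bash
python3 -m pendant '[[[-5,4,30],[0,0,0]],[[-5,4,56],[0,0,0]],[[0,4,56],[0,0,0]],[[10,4,56],[0,0,0]],[[20,4,56],[0,0,0]],[[28,4,56],[0,0,0]],[[36,4,56],[0,0,0]],[[44,4,56],[0,0,0]],[[52,4,56],[0,0,0]],[[60,4,56],[0,0,0]]]' 0; python3 h.py
```

```text
time_s: 14.65
tcp_pos: [0.4663, -0.0547, 0.1701]
ee_rot: [[1.0, -0.021, -0.005], [-0.021, -1.0, -0.0], [-0.005, 0.0, -1.0]]
wrist_force: [-5.6, 1.9, 6.2]
gripper_width: 0.007
gripper_force: 3.7
t 14.65 chuck xy mm [ -90.3 -184. ] tip z 100.1 yaw vs chuck 0.02 F [-5.6  1.9  6.2] w 0.01 tilt [-0.0054 -0.0003]
```

```bash
python3 -m pendant '[[[10,0,0],[0,0,0]],[[20,0,0],[0,0,0]],[[30,0,0],[0,0,0]],[[40,0,0],[0,0,0]],[[50,0,0],[0,0,0]],[[60,0,0],[0,0,0]],[[70,0,0],[0,0,0]],[[80,0,0],[0,0,0]],[[88,0,0],[0,0,0]],[[96,0,0],[0,0,0]]]' 0 >/dev/null; python3 h.py;  python3 -m pendant '[[[4,0,0],[0,0,0]],[[7,0,0],[0,0,0]],[[10,0,0],[0,0,0]]]' 0 >/dev/null; python3 h.py
```

```text
t 15.65 chuck xy mm [   6.5 -184.2] tip z 97.7 yaw vs chuck -0.02 F [-5.   0.6 -0.8] w 0.01 tilt [-0.006  -0.0005]
t 15.95 chuck xy mm [  17.7 -183.9] tip z 99.2 yaw vs chuck 0.02 F [-3.5 -0.3  0.3] w 0.0 tilt [-0.0004 -0.0001]
```

```bash
for i in 1 2 3 4; do python3 -m pendant '[[[2,0,0],[0,0,0]],[[4,0,0],[0,0,0]]]' >/dev/null; python3 h.py; done
```

```text
t 16.15 chuck xy mm [  21.9 -183.7] tip z 99.5 yaw vs chuck 0.03 F [-4.  -0.5  0.8] w 0.01 tilt [0.0005 0.0001]
t 16.35 chuck xy mm [  25.8 -183.7] tip z 99.5 yaw vs chuck 0.03 F [-4.   0.4  0.2] w 0.0 tilt [0.0003 0.0001]
t 16.55 chuck xy mm [  26.9 -183.8] tip z 99.0 yaw vs chuck -0.0 F [-13.4   2.6   8.4] w 0.01 tilt [-0.0081 -0.0002]
t 16.75 chuck xy mm [  27.7 -183.9] tip z 98.9 yaw vs chuck -0.04 F [-20.8   5.9  14.9] w 0.0 tilt [-0.0165 -0.0003]
```

The far stop is reached, with force rising to 21 N. Retreating for a check.

```bash
python3 -m pendant '[[[-30,0,0],[0,0,0]],[[-75,0,-10],[0,0,0]],[[-110,0,-45],[0,0,0]],[[-150,0,-80],[0,0,0]],[[-200,0,-100],[0,0,0]],[[-240,0,-120],[0,0,0]],[[-240,0,-120],[0,0,0]],[[-240,0,-120],[0,0,0]],[[-240,0,-120],[0,0,0]]]' 0 >/dev/null; python3 h.py
python3 - <<'E'
from h import *
c=cap('top'); d=cap('scene')
f=c['frame'].astype(int); m=((f[:,:,0]>150)&(f[:,:,1]<70)&(f[:,:,2]<70)); m[:, :330]=0; m[:,420:]=0
u=np.argwhere(m).mean(0)[::-1]; print(u,(ray(c,[u],.105)[:,:2]-O)@RC)
cv2.imwrite('pics/p5.png',np.hstack([cv2.resize(c['frame'][130:260,225:395],(425,325),interpolation=2),cv2.resize(d['frame'][150:300,220:390],(368,325),interpolation=2)])[:,:,::-1])
E
```

```text
t 17.65 chuck xy mm [-204.9 -183.5] tip z 219.6 yaw vs chuck 0.04 F [-0.4  0.3 -0.3] w 0.0 tilt [0.0026 0.0005]
[372.5862069  171.44827586] [[ 0.05271173 -0.1862219 ]]
```

View pics/p5.png

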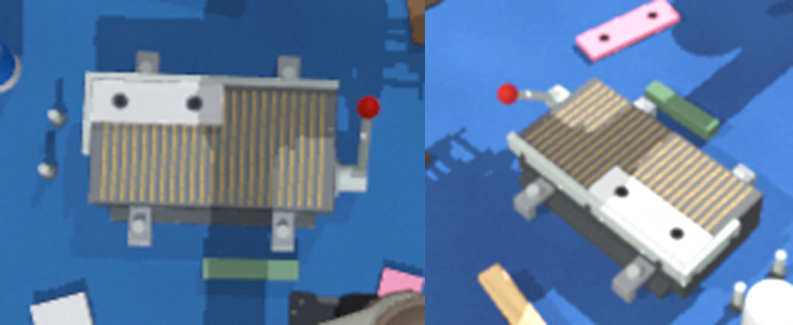

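The knife is in the corner. The lever is at its far stop: knob at chuck x ≈ +51 mm against +49 expected. The robot is clear of everything.

```bash
python3 -c "
from station import r
print(r.finish_job())"
```

```text
the job is handed in; nothing more can be done
None
```

The counter-knife lies flush along the back rail and up against the end stop, the magnet lever was then pushed to its far stop, and the job was handed in at about 18 s of the allowed 72 s; no verdict came back.

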